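# Change the drum on the bobbin sander and close the drum case

### The job

Change the drum on the bobbin sander: lift the slim drum off the spindle and stand it fully down on the free peg in the drum case, then fit the thickest drum from the case on the spindle and put the flanged collar on top of it, hub upwards (I will spin the nut on later). Lower everything all the way down, never letting it drop, leave the medium drum on its peg and the other things on the bench alone, and finally swing the case shut so that its two halves meet edge to edge.

Things in the scene. Friction and masses are not known exactly. Their poses are not given: they have to be found in the camera images.
- sander: bobbin sander let into the bench: a dark square iron table 300 x 300 mm whose flat top is 25 mm above the bench, a black throat insert 124 mm across and the upright steel spindle in its middle. Origin under its centre on the bench, z up along the spindle. Fixed. At the start the slim drum is on the spindle and the collar lies on the iron table, on its -y side
- spindle_seat (a point): where a drum's underside rests when fully down: on the spindle axis, on a small flange (32 mm across) 4 mm above the iron table, 29 mm above the bench. The spindle is 16 mm in diameter, so drums and collar have 1.5 mm of play all round
- spindle_tip (a point): top of the spindle on its axis, 149 mm above spindle_seat; the last 14 mm taper to 8 mm diameter. It stands 34 mm above the top of a fitted drum
- drum_slim: a black rubber sanding drum sleeved in brown abrasive paper, an upright plain cylinder 32 mm in diameter and 115 mm tall with a 19 mm hole right through along its axis, about 100 g; origin at the centre of its underside, z up along the hole; on the spindle at the start
- drum_thick: a black rubber sanding drum sleeved in brown abrasive paper, an upright plain cylinder 60 mm in diameter and 115 mm tall with a 19 mm hole right through along its axis, about 330 g; origin at the centre of its underside, z up along the hole; starts on an end peg of the case (peg0 or peg2)
- drum_mid: a black rubber sanding drum sleeved in brown abrasive paper, an upright plain cylinder 46 mm in diameter and 115 mm tall with a 19 mm hole right through along its axis, about 190 g; origin at the centre of its underside, z up along the hole; starts on the other end peg and stays there
- collar: plain steel flanged collar, 18 mm tall: a flange 60 mm across and 6 mm thick with a hub 34 mm across and 12 mm tall on top, 19 mm hole through both, about 160 g; origin at the centre of the flange's underside, z up through the hub. Fitted, its flange lies on the drum's top, 115 mm above spindle_seat
- case: plywood drum case, its lower half an open tray 126 mm (x) x 248 mm (y) x 70 mm tall, walls and floor 8 mm, fixed to the bench; origin under its centre, z up. The lid is hinged along the top of its +x long wall; the row of three pegs runs along its y axis, 78 mm apart. Its -x long side faces the sander. Standing drums rise 53 mm above the tray's rim
- peg0 (a point): foot of the peg at the -y end of the row, on the tray's floor (8 mm above the bench), where a drum's underside rests. The pegs are upright dowels 16 mm in diameter and 40 mm tall, the last 10 mm tapering to 8 mm
- peg1 (a point): the same for the middle peg, which is free at the start
- peg2 (a point): the same for the peg at the +y end
- lid (a joint): angle of the case's lid in rad: 0 shut, rims of the two halves edge to edge; it starts open at 1.7 to 2.0 and 2.1 is its stop. The hinge is stiff, so the lid (350 g) stays at any angle and takes a few newtons at the handle to move
- lid_hinge (a point): middle of the hinge line, at the height of the tray's rim (70 mm above the bench) in the outer face of the case's +x wall; the hinge line runs along the case's y axis
- lid_handle (a point): middle of the lid's handle, a round steel bar 11 mm in diameter and 120 mm long, parallel to the hinge and held by two posts 102 mm apart, its axis 35 mm off the lid's front face. The lid is a shell 126 x 248 x 70 mm like the tray, walls 8 mm. In the case's frame, with the lid at angle a, the handle lies from the hinge at x = -0.161 cos a + 0.050 sin a, z = 0.161 sin a + 0.050 cos a (m)
- block_plane: bystander: steel block plane 160 x 50 mm, 58 mm tall, origin under its centre
- curved_blank: bystander: curved piece of pale wood about 200 mm long, 22 mm thick, origin under its middle
- glue_jar: bystander: white jar 72 mm across and 100 mm tall, origin under its centre
Mind the look-alikes: they are no part of the job. What is shaped like the drum_thick but green is not meant.

How it is judged:
By the outcome, as a careful person would: the job done as asked, in the order asked, and still so for the second after the job is handed in, with the robot touching nothing.
It also fails if it takes over 72 s, if anything falls off the work surface, if the arm or the gripper's body presses on something with over 40 N, if the wrist force passes 120 N, or if a joint passes its speed limit or range.

### The arm

A 6-joint arm with a two-finger parallel gripper is mounted at the origin on the work surface. World frame = base frame: x ahead of the robot, y to its left, z up, the work surface at z = 0. Lengths are in m, angles in rad, forces in N, time in s.
With the tool pointing down it reaches from about 0.375 to 0.9 m from the base axis. Payload 3.1 kg.
Tool frame: the origin (TCP) lies midway between the tips of the shut fingers; the grasp point (between the pads) lies 19 mm behind it; z points along the fingers, y is the line along which they close (so a half turn about z gives the same grasp; the last joint's range is limited). The gripper opens to 87 mm and grips with 3 to 60 N. Pads are 19 mm wide; open, the fingers measure 117 mm over their backs; the gripper's body (75 mm by 190 mm) begins 51 mm behind the grasp point.
Start: joints at [-1.337, 0.527, 1.433, -0, 1.181, -0.178], TCP at [0.251, -0.572, 0.223] pointing down, gripper open.
Joint ranges: [-3.08, 3.08], [-0.75, 2.2], [0.22, 2.44], [-1.43, 4.57], [0, 2.65], [-2.85, 2.85]. Speed limits (rad/s): [2.79, 2.79, 3.14, 3.14, 3.14, 3.14].

### API

Orientations are given as a unit quaternion [x, y, z, w].
In Python, from rig import robot gives the robot as it stands.
- The arm moves only by the shell command python3 -m jog 'ROWS' [FORCE]. ROWS is a JSON object of lists of equal length, an entry for each row: "dp": the shift along the tool's x, y, z in mm, a list of three; "delta_rot": the turn, a rotation vector about the tool's x, y, z in rad, a list of three; "gripper": the opening, from -1 (shut) to 1 (fully open). A call has 1 to 12 rows; each row is the pose to reach, as a shift and turn from the pose commanded when the call began, along the tool's axes at that moment; what a row does not reach only later rows make up. A row lasts 1/10 s, in which the tool goes at most 50 mm and 8.59 degrees, less where a joint would pass 70% of its speed; a pose out of reach is approached as far as the arm can. A call with a gripper value outside its range is refused whole. The fingers move at their own pace and stop on an object; FORCE is the grip in N (left out, the last holds). Time passes only in rows, so rows that repeat a pose let the fingers close. It gives the time, the measured TCP pose, the force, the opening and the grip force at its end, in the units of the state.
- robot.get_obs(): the state, without advancing time (a new reading comes with each control period).
- robot.camera(name): name is "side" or "top" or "wrist"; returns the picture (384x512x3 uint8, red, green, blue); there is no depth.
- robot.camera_model(name): a dict with "fx", "fy", "cx", "cy" (pixels), "xyz" and "orientation" of the camera in the world; the wrist camera has in their place "T_tool_cam" (4x4, takes a point from camera to tool coordinates, whose origin is the TCP and whose axes are the flange's). Camera axes: x right, y down, z forward; pixel columns grow to the right and rows downward; lengths in m; the calibration is good to about 2 mm. A picture is of the moment at which its call begins: read the wrist's pose just before it. camera_model takes no time and is no camera call.
- robot.hand_in(): hands the job in; it is judged then, once.
Trained networks look in the newest picture that a camera, given by its name, has taken for a name from the list of things; names that differ only in an ending like _2 or _b are one class to them, and where a whole thing is asked for, a point or a joint stands for the part that bears it (a point fixed in the world has none). Each returns a list of dicts, best first, with "score" (0 to 1); they miss things now and then, are a little off and sometimes report something else, mostly with a low value. They report only what shows in the picture. A call takes as long as a camera call. They do not tell look-alikes from the thing itself.
- robot.search_frame(name, camera): "rect" ([left, top, right, bottom] in pixels, round what is visible of it).
The state is a dict: "time": time; "q": joint angles; "joint_velocities": joint speeds; "joint_torque": joint torques, N m; "position": TCP position; "tool_rot": TCP orientation; "ft_force": force on the tool from outside, world axes, zero at the start; "moment": the same for the moment, N m; "grip_width": finger opening in m; "grip_force": force on a finger pad.
Only numpy, scipy, OpenCV 4.12 (cv2) and the standard library are available. Lean on these libraries where they do the work, as an engineer would, in place of code of your own. Each camera call takes 0.05 s, during which the arm holds its last target. There are 200 camera calls.

## Working session

There is one attempt and no reset: what is moved stays moved. The work goes in short steps, Python scripts to look and compute and a shell command to move; the robot and the scene stay as the last step left them, time stands still between calls to the robot, and variables do not carry over. Pictures are saved under pics/ and viewed, at most 10 in all, crops included, and the job is handed in when it is done.

```bash
ls; mkdir -p pics; cat > h.py <<'E'
from rig import robot
import numpy as np, cv2
from scipy.spatial.transform import Rotation as R
def cam(n):
    m=robot.camera_model(n)
    K=np.array([[m['fx'],0,m['cx']],[0,m['fy'],m['cy']],[0,0,1]])
    if n=='wrist':
        o=robot.get_obs(); T=np.eye(4);T[:3,:3]=R.from_quat(o['tool_rot']).as_matrix();T[:3,3]=o['position']
        T=T@np.array(m['T_tool_cam'])
    else:
        T=np.eye(4);T[:3,:3]=R.from_quat(m['orientation']).as_matrix() if len(m['orientation'])==4 else np.array(m['orientation']);T[:3,3]=m['xyz']
    return K,T
def proj(c,P):
    K,T=c;p=(np.atleast_2d(P)-T[:3,3])@T[:3,:3];return (p@K.T)[:,:2]/p[:,2:]
def ray(c,uv,z):
    K,T=c;d=T[:3,:3]@np.linalg.solve(K,[uv[0],uv[1],1]);o=T[:3,3];return o+d*(z-o[2])/d[2]
def snap(n,f):
    c=cam(n);im=robot.camera(n);cv2.imwrite(f,im[:,:,::-1]);return c,im
E
python3 - <<'E'
from h import *
for n in ['top','side','wrist']:
    c,im=snap(n,f'pics/{n}0.png'); print(n,np.round(c[1],3).tolist(),c[0][0,0],c[0][0,2],c[0][1,2])
    if n!='wrist':
        for k in ['drum_slim','drum_thick','drum_mid','collar','case','sander','lid_handle','block_plane','curved_blank','glue_jar','peg1']:
            print(k,[(np.round(d['rect']).tolist(),round(d['score'],2)) for d in robot.search_frame(k,n)])
a=cv2.imread('pics/top0.png');b=cv2.imread('pics/side0.png')
print(robot.get_obs())
E
```

```text
pics
top [[0.007, -0.993, 0.117, 0.495], [-1.0, -0.009, -0.01, 0.025], [0.011, -0.117, -0.993, 1.219], [0.0, 0.0, 0.0, 1.0]] 379.33984677635345 254.11017888519171 188.31373627882982
drum_slim [([307.0, 204.0, 315.0, 218.0], 0.49)]
drum_thick [([108.0, 153.0, 139.0, 176.0], 0.98), ([135.0, 136.0, 167.0, 163.0], 0.91), ([160.0, 182.0, 189.0, 208.0], 0.89), ([104.0, 179.0, 162.0, 271.0], 0.75), ([80.0, 196.0, 104.0, 220.0], 0.69), ([228.0, 178.0, 250.0, 205.0], 0.64), ([303.0, 204.0, 317.0, 216.0], 0.25)]
drum_mid [([171.0, 238.0, 191.0, 253.0], 0.73)]
collar [([333.0, 202.0, 349.0, 221.0], 0.68)]
case [([100.0, 179.0, 208.0, 275.0], 0.73)]
sander [([256.0, 163.0, 358.0, 263.0], 0.78)]
lid_handle [([100.0, 178.0, 160.0, 273.0], 0.88)]
block_plane [([186.0, 130.0, 236.0, 160.0], 0.55), ([102.0, 177.0, 209.0, 275.0], 0.39)]
curved_blank [([243.0, 118.0, 304.0, 149.0], 0.66), ([258.0, 167.0, 356.0, 264.0], 0.17)]
glue_jar [([388.0, 246.0, 425.0, 268.0], 0.91), ([99.0, 179.0, 159.0, 272.0], 0.54)]
peg1 [([101.0, 180.0, 206.0, 273.0], 0.96)]
side [[-0.896, -0.375, 0.238, 0.28], [-0.444, 0.73
[... 1358 characters left out ...]
33650593e+00,  5.27501773e-01,  1.43267348e+00, -2.01373877e-06,
        1.18138229e+00, -1.78510537e-01]), 'joint_velocities': array([ 1.21340287e-03,  8.81762911e-04,  1.36693777e-03, -6.10357717e-06,
       -2.09170576e-03, -1.12912356e-03]), 'joint_torque': array([ 1.33558729e-03, -4.40014064e+01, -1.76982754e+01,  6.32440578e-02,
        5.05671732e-02, -3.74725062e-05]), 'position': array([ 0.25075508, -0.57248861,  0.22255577]), 'tool_rot': array([ 9.78774857e-01,  2.04938478e-01, -4.41554061e-07,  1.75753271e-05]), 'ft_force': array([ 0.54648156,  0.18684116, -0.09956132]), 'moment': array([-0.03543635, -0.04157588,  0.01730804]), 'grip_force': 0.0, 'grip_width': 0.08687458232402383}
```

```bash
python3 - <<'E'
import cv2
a=cv2.imread('pics/top0.png');b=cv2.imread('pics/side0.png')
cv2.imwrite('pics/t1.png',cv2.resize(a[110:285,75:360],None,fx=2.8,fy=2.8,interpolation=cv2.INTER_CUBIC))
cv2.imwrite('pics/s1.png',cv2.resize(b[100:370,120:380],None,fx=2.2,fy=2.2,interpolation=cv2.INTER_CUBIC))
E
```

```text
(no output)
```

View pics/t1.png

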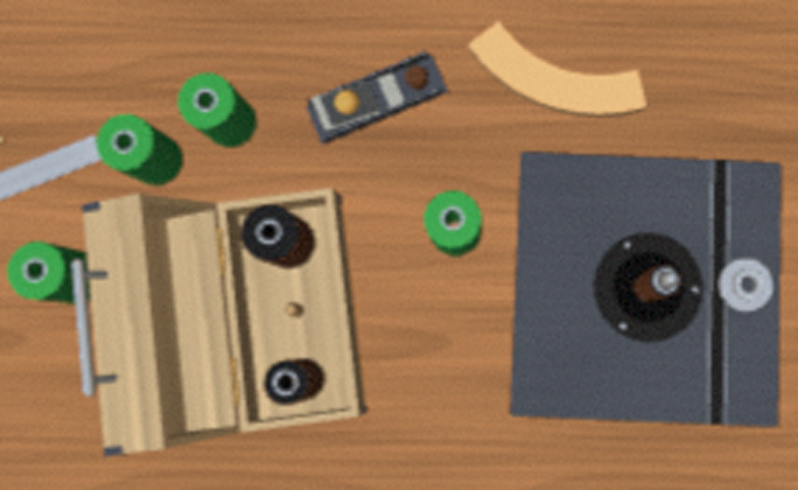

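View pics/s1.png

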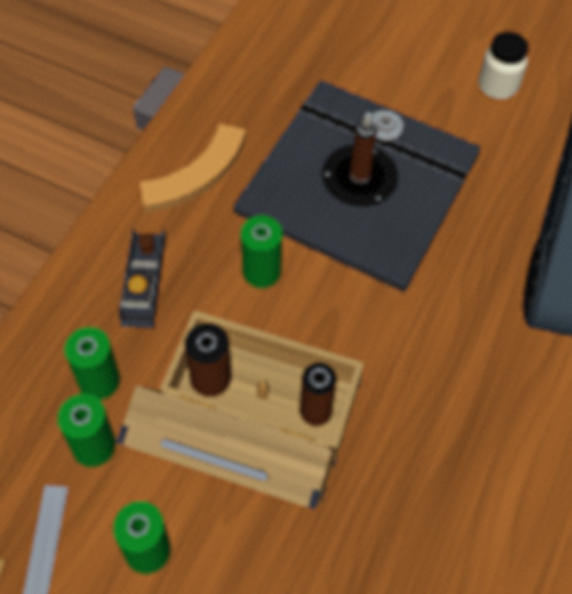

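Shown: the top crop has the slim drum on the spindle near full-frame px (312,210) and the collar at (342,211). Candidates for the thick drum are the wide black/brown drum on an end peg at (171,192), the narrower black drum (mid) at (177,247), and green look-alikes at (120,161), (149,146), (88,206) and (237,189). By the description it is the one at (171,192), i.e. peg0. The side view confirms this at (214,255), with mid at (265,272).

```bash
python3 - <<'E'
from h import *
t,s=cam('top'),cam('side')
T=lambda u,v:np.array([75+u/2.8,110+v/2.8]); S=lambda u,v:np.array([120+u/2.2,100+v/2.2])
def tri(a,b):
    A=[];B=[]
    for c,p in((t,a),(s,b)):
        d=c[1][:3,:3]@np.linalg.solve(c[0],[*p,1]);d/=np.linalg.norm(d);M=np.eye(3)-np.outer(d,d);A.append(M);B.append(M@c[1][:3,3])
    return np.linalg.lstsq(np.vstack(A),np.hstack(B),rcond=None)[0]
for n,a,b,z in [('thick',(268,231),(207,342),.123),('mid',(285,383),(319,378),.123),('peg1',(294,309),(262,388),.048),('tip',(665,280),(368,118),.178),('collar',(748,284),(387,123),.043),('green',(453,217),(262,232),.115)]:
    print(n,np.round(tri(T(*a),S(*b)),4),np.round(ray(t,T(*a),z)[:2],4),np.round(ray(s,S(*b),z)[:2],4))
for n,a in [('TR',(337,190)),('BR',(363,412)),('hTL',(218,205)),('hBL',(240,430))]: print(n,np.round(ray(t,T(*a),.07),4))
for n,a in [('c1',(522,153)),('c2',(780,163)),('c3',(779,426)),('c4',(511,415))]: print(n,np.round(ray(t,T(*a),.025),4))
for n,a in [('h1',(77,264)),('h2',(88,393))]: print(n,np.round(ray(t,T(*a),.21),4))
E
```

```text
thick [0.6082 0.2555 0.1205] [0.6098 0.2556] [0.6056 0.2561]
mid [0.4533 0.2338 0.1183] [0.4543 0.2331] [0.4517 0.2355]
peg1 [0.5317 0.2442 0.0239] [0.5319 0.24  ] [0.5261 0.2529]
tip [ 0.5574 -0.1479  0.1735] [ 0.559  -0.1466] [ 0.5545 -0.145 ]
collar [ 0.5619 -0.266   0.0265] [ 0.5636 -0.2611] [ 0.5556 -0.254 ]
green [0.6254 0.0641 0.1095] [0.627  0.0646] [0.6214 0.0666]
TR [0.661  0.1931 0.07  ]
BR [0.4224 0.1593 0.07  ]
hTL [0.6433 0.3219 0.07  ]
hBL [0.4027 0.2893 0.07  ]
c1 [ 0.712 -0.01   0.025]
c2 [ 0.7032 -0.3049  0.025 ]
c3 [ 0.4073 -0.2969  0.025 ]
c4 [0.4174 0.0007 0.025 ]
h1 [0.5677 0.4169 0.21  ]
h2 [0.447  0.4001 0.21  ]
```

```bash
cat >> h.py <<'E'
def go(x,y,z,psi=None):
    "shift (mm, tool axes) and turn (rotvec) from the present pose to tool-down pose, psi deg = world yaw of tool x"
    o=robot.get_obs();R0=R.from_quat(o['tool_rot'])
    rv=np.zeros(3)
    if psi is not None:
        rv=(R0.inv()*(R.from_euler('z',psi,degrees=True)*R.from_euler('x',180,degrees=True))).as_rotvec()
    d=R0.inv().apply(np.array([x,y,z])-o['position'])*1000
    print('dp',np.round(d,1).tolist(),'rot',np.round(rv,3).tolist(),'t',round(o['time'],2))
E
python3 -c "
from h import *
go(.555,-.150,.26,98)"
```

```text
dp [448.2, -264.9, -37.5] rot [0.0, 0.0, -1.298] t 1.25
```

```bash
python3 -m jog '{"dp":[[448,-265,-37.5],[448,-265,-37.5],[448,-265,-37.5],[448,-265,-37.5],[448,-265,-37.5],[448,-265,-37.5],[448,-265,-37.5],[448,-265,-37.5],[448,-265,-37.5],[448,-265,-37.5],[448,-265,-37.5],[448,-265,-37.5]],"delta_rot":[[0,0,-1.298],[0,0,-1.298],[0,0,-1.298],[0,0,-1.298],[0,0,-1.298],[0,0,-1.298],[0,0,-1.298],[0,0,-1.298],[0,0,-1.298],[0,0,-1.298],[0,0,-1.298],[0,0,-1.298]],"gripper":[1,1,1,1,1,1,1,1,1,1,1,1]}'
python3 - <<'E'
from h import *
print(robot.get_obs()['position'])
c,im=snap('wrist','pics/w1.png')
np.savez('w1.npz',K=c[0],T=c[1])
print(proj(c,[[.557,-.147,.178],[.557,-.147,.144],[.56,-.258,.043]]))
E
```

```text
time: 2.45
position: [0.5565, -0.1471, 0.2604]
tool_rot: [0.654, 0.756, 0.001, 0.001]
ft_force: [-0.4, -0.3, -0.5]
grip_width: 0.0871
grip_force: 0.0
[ 0.55653319 -0.1471256   0.26043066]
[[259.16218655 193.33088557]
 [258.90250152 183.25154452]
 [249.14529944 239.89328061]]
```

View pics/w1.png

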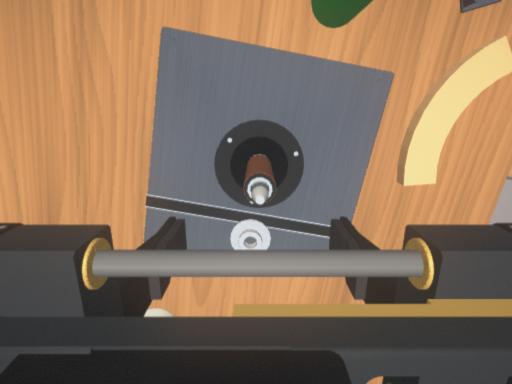

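The wrist view shows the spindle tip at about (259,200), the slim drum's top ring at about (260,188), the collar at (250,238) and the throat insert's centre at about (259,165).

```bash
python3 - <<'E'
from h import *
im=cv2.imread('pics/w1.png');d=np.load('w1.npz');c=(d['K'],d['T'])
th=np.linspace(0,2*np.pi,60)
def circ(x,y,z,r): return np.c_[x+r*np.cos(th),y+r*np.sin(th),0*th+z]
f=6;x0,y0=205,110
a=cv2.resize(im[110:260,205:315],None,fx=f*.66,fy=f*.66,interpolation=cv2.INTER_CUBIC);f*=.66
sx,sy=.5565,-.1500
for (x,y,z,r) in [(sx,sy,.178,.004),(sx,sy,.144,.016),(sx,sy,.025,.062),(.5605,-.258,.031,.030),(.5605,-.258,.043,.017)]:
    p=((proj(c,circ(x,y,z,r))-[x0,y0]+.5)*f).astype(np.int32);cv2.polylines(a,[p],True,(0,255,0),1)
cv2.imwrite('pics/w1c.png',a);print(a.shape)
E
```

```text
(594, 436, 3)
```

View pics/w1c.png

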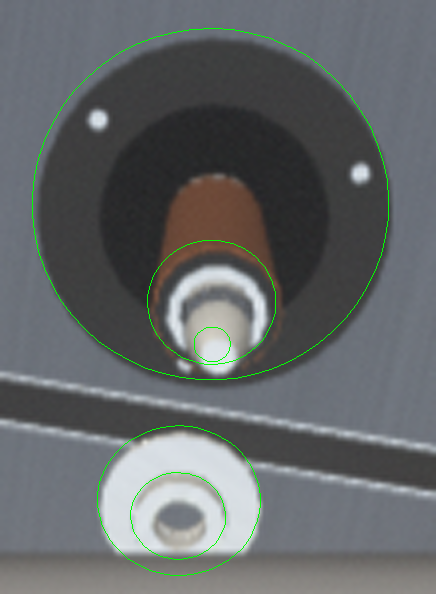

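The overlay puts the spindle at about (0.5573, -0.1518) and the collar at (0.5607, -0.2585).

```bash
python3 -c "
from h import *
go(.5572,-.1518,.2604,98); go(.5572,-.1518,.117,98)"
```

```text
dp [-3.3, 1.4, -0.3] rot [0.0, 0.001, 0.004] t 2.5
dp [-3.2, 1.4, 143.1] rot [0.0, 0.001, 0.004] t 2.5
```

```bash
python3 -m jog '{"dp":[[-2,2,0],[-2,2,0]],"delta_rot":[[0,0,0],[0,0,0]],"gripper":[0.2,0.2]}' 25
cat >> h.py <<'E'
th=np.linspace(0,2*np.pi,90)
def circ(x,y,z,r): return np.c_[x+r*np.cos(th),y+r*np.sin(th),0*th+z]
def over(im,c,cs,box,f,out):
    x0,y0,x1,y1=box
    a=cv2.resize(im[y0:y1,x0:x1,::-1],None,fx=f,fy=f,interpolation=cv2.INTER_CUBIC)
    for q in cs:
        P=circ(*q) if len(q)==4 else np.array(q)
        p=((proj(c,P)-[x0,y0]+.5)*f-.5);cv2.polylines(a,[np.round(p*16).astype(np.int32)],len(q)==4,(0,255,0),1,cv2.LINE_AA,4)
    cv2.imwrite(out,a)
E
python3 - <<'E'
from h import *
c,im=snap('wrist','pics/w2.png'); np.savez('w2.npz',K=c[0],T=c[1])
print(robot.get_obs()['position'])
# insert: dark disc on iron, fit ellipse via gray contour
sx,sy=.557,-.1515
g=cv2.cvtColor(im,cv2.COLOR_RGB2GRAY).astype(float)
from scipy.ndimage import map_coordinates
from scipy.optimize import least_squares
def score(x,y,z,r,sign,d=.003):
    def s(r): p=proj(c,circ(x,y,z,r)[:]); return map_coordinates(g,[p[:,1],p[:,0]],order=1)
    return np.mean(np.clip(sign*(s(r+d)-s(r-d)),0,40))
for name,z,r,sg in [('insert',.025,.062,1),('coll',.031,.030,-1),('drumtop',.144,.0095+.0035,-1)]:
    cx,cy=(.5607,-.2585) if name=='coll' else (sx,sy)
    b=max((score(cx+i*.0005,cy+j*.0005,z,r,sg),cx+i*.0005,cy+j*.0005) for i in range(-12,13) for j in range(-12,13))
    print(name,np.round(b,4))
over(im,c,[(sx,sy,.178,.004),(sx,sy,.144,.016),(sx,sy,.025,.062),(.5607,-.2585,.031,.030),(.5607,-.2585,.043,.017)],(205,110,315,260),4,'pics/w2c.png')
E
```

```text
time: 2.7
position: [0.5567, -0.1532, 0.26]
tool_rot: [0.657, 0.754, -0.0, 0.0]
ft_force: [0.3, 0.5, 0.1]
grip_width: 0.0778
grip_force: 0.0
[ 0.55655785 -0.15311666  0.25991753]
insert [40.     0.56  -0.153]
coll [39.714   0.5612 -0.2575]
drumtop [40.      0.559  -0.1515]
```

View pics/w2c.png

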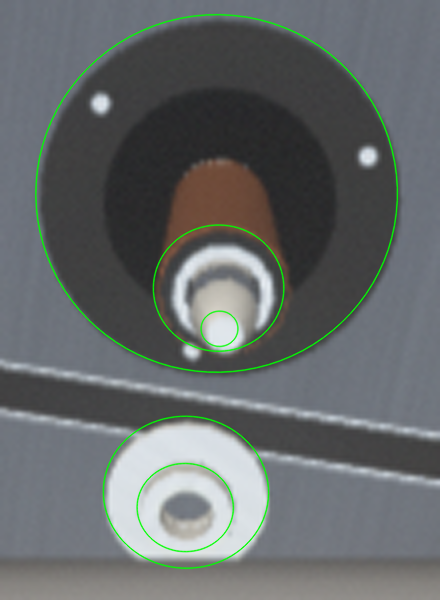

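The overlay now fits the insert and collar. The tip at (222,332) in the crop is about 1 mm off, so the spindle is at about (0.558, -0.152) and the collar at about (0.561, -0.258).

```bash
python3 -m jog '{"dp":[[0.5,0.5,0],[0.5,0.5,0]],"delta_rot":[[0,0,0],[0,0,0]],"gripper":[0.2,0.2]}' 25
python3 -c "
from h import *
print(robot.get_obs()['position'],R.from_quat(robot.get_obs()['tool_rot']).as_euler('zyx',degrees=True))
go(.558,-.152,.117,98)"
```

```text
time: 2.95
position: [0.5571, -0.1519, 0.26]
tool_rot: [0.656, 0.754, -0.0, -0.0]
ft_force: [-0.9, 0.3, -0.4]
grip_width: 0.0585
grip_force: 0.0
[ 0.55711988 -0.15185201  0.25999865] [-9.79427020e+01 -1.36047417e-02 -1.79991971e+02]
dp [-0.3, 0.9, 143.0] rot [-0.0, -0.0, -0.001] t 2.95
```

```bash
python3 -m jog '{"dp":[[0,0.5,50],[0,0.5,100],[0,0.5,143],[0,0.5,143],[0,0.5,143],[0,0.5,143],[0,0.5,143],[0,0.5,143],[0,0.5,143]],"delta_rot":[[0,0,0],[0,0,0],[0,0,0],[0,0,0],[0,0,0],[0,0,0],[0,0,0],[0,0,0],[0,0,0]],"gripper":[0.2,0.2,0.2,0.2,-1,-1,-1,-1,-1]}' 25
python3 -c "
from h import *
o=robot.get_obs();print(o['position'],o['grip_width'],o['grip_force'],o['ft_force'])"
```

```text
time: 3.85
position: [0.5595, -0.1518, 0.1196]
tool_rot: [0.656, 0.755, 0.001, 0.002]
ft_force: [0.5, 0.2, 6.5]
grip_width: 0.0313
grip_force: 25.0
[ 0.55952987 -0.15178392  0.11958545] 0.03127874721379925 24.99577017435513 [0.47152694 0.22776134 6.49126157]
```

```bash
python3 -m jog '{"dp":[[0,0,-10],[0,0,-10],[0,0,-10]],"delta_rot":[[0,0,0],[0,0,0],[0,0,0]],"gripper":[-1,-1,-1]}'
```

```text
time: 4.15
position: [0.5581, -0.1511, 0.1275]
tool_rot: [0.656, 0.755, 0.0, 0.0]
ft_force: [0.9, -0.6, -0.9]
grip_width: 0.0305
grip_force: 25.0
```

```bash
python3 -m jog '{"dp":[[0,0,-20],[0,0,-50],[0,0,-90]],"delta_rot":[[0,0,0],[0,0,0],[0,0,0]],"gripper":[-1,-1,-1]}'; python3 -m jog '{"dp":[[0,0,-50],[0,0,-73],[50,4,-73],[100,8,-73],[150,12,-73],[200,17,-73],[250,21,-73],[300,25,-73],[320,27,-73],[320,27,-73],[320,27,-73],[320,27,-73]],"delta_rot":[[0,0,0],[0,0,0],[0,0,0],[0,0,0],[0,0,0],[0,0,0],[0,0,0],[0,0,0],[0,0,0],[0,0,0],[0,0,0],[0,0,0]],"gripper":[-1,-1,-1,-1,-1,-1,-1,-1,-1,-1,-1,-1]}'
python3 - <<'E'
from h import *
c,im=snap('wrist','pics/w3.png'); np.savez('w3.npz',K=c[0],T=c[1])
cs=[(.6082,.2555,.123,.030),(.4533,.2338,.123,.023),(.531,.2447,.048,.004)]
print(proj(c,[q[:3] for q in cs]))
over(im,c,cs,(0,0,512,384),1.5,'pics/w3c.png')
E
```

```text
time: 4.45
position: [0.558, -0.1511, 0.2162]
tool_rot: [0.656, 0.755, -0.0, -0.001]
ft_force: [1.6, -0.5, -2.8]
grip_width: 0.0309
grip_force: 25.0
time: 5.65
position: [0.54, 0.1684, 0.2897]
tool_rot: [0.656, 0.754, -0.001, -0.0]
ft_force: [0.4, 0.4, -1.3]
grip_width: 0.0315
grip_force: 25.0
[[332.54013302 102.30451123]
 [187.40494697 102.38166581]
 [259.72468073 102.73505013]]
```

View pics/w3c.png

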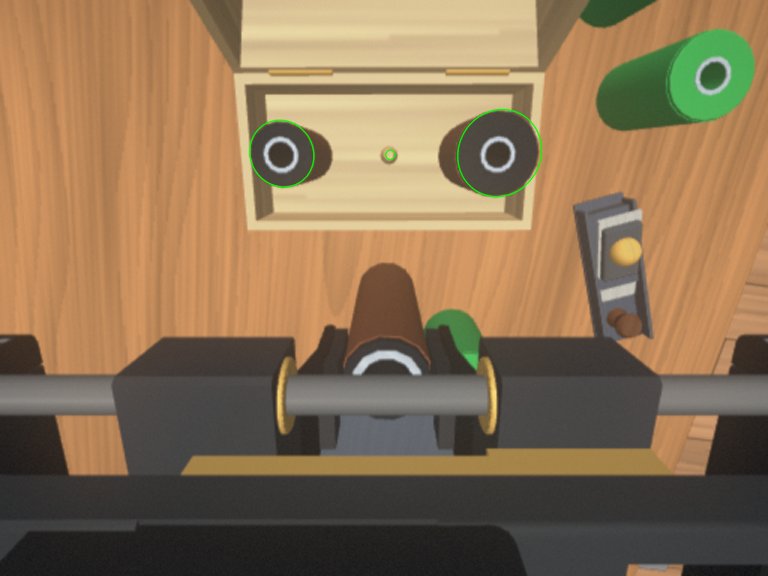

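The wrist view confirms it: overlay circles of 60 mm at (498,153)/1.5 and 46 mm at (281,154)/1.5 fit the thick drum on peg0 and the mid drum on peg2. Peg1 at (389,155)/1.5 is free and fits. The slim drum is held with its far lower edge at (387,263)/1.5.

```bash
python3 - <<'E'
from h import *
d=np.load('w3.npz');c=(d['K'],d['T'])
o=robot.get_obs();Rm=R.from_quat(o['tool_rot']).as_matrix()
for dx in(-.002,0,.002):
  print(dx,np.round(proj(c,[o['position']+Rm@[dx+.016,0,.0906],o['position']+Rm@[dx+.016,0,-.0244],o['position']+Rm@[dx+.0125,0,-.0244]])*1.5,1).tolist())
go(.531,.2447,.29,98)
E
```

```text
-0.002 [[388.4, 263.8], [390.0, 343.4], [390.0, 352.9]]
0 [[388.4, 260.5], [390.0, 337.9], [390.0, 347.5]]
0.002 [[388.4, 257.1], [390.1, 332.4], [390.0, 342.0]]
dp [77.0, 1.5, -0.2] rot [-0.001, 0.0, -0.001] t 5.7
```

```bash
python3 -m jog '{"dp":[[50,1,0],[78,2,0],[78,2,50],[78,2,100],[78,2,135],[78,2,135],[78,2,135]],"delta_rot":[[0,0,0],[0,0,0],[0,0,0],[0,0,0],[0,0,0],[0,0,0],[0,0,0]],"gripper":[-1,-1,-1,-1,-1,-1,-1]}'; python3 -c "
from h import *
go(.531,.2447,.0986,98)"; python3 -m jog '{"dp":[[0,0,10],[0,0,20],[0,0,20]],"delta_rot":[[0,0,0],[0,0,0],[0,0,0]],"gripper":[-1,-1,-1]}'
```

```text
time: 6.4
position: [0.532, 0.2461, 0.1553]
tool_rot: [0.657, 0.754, -0.0, -0.0]
ft_force: [0.6, -0.3, -0.4]
grip_width: 0.0308
grip_force: 25.0
dp [-1.3, -1.1, 56.7] rot [-0.0, 0.0, -0.001] t 6.4
time: 6.7
position: [0.5308, 0.2468, 0.1348]
tool_rot: [0.656, 0.755, -0.0, -0.0]
ft_force: [0.1, -0.6, -1.3]
grip_width: 0.0309
grip_force: 25.0
```

```bash
python3 -m jog '{"dp":[[-1,0,6],[-1,0,12],[-1,0,18],[-1,0,18]],"delta_rot":[[0,0,0],[0,0,0],[0,0,0],[0,0,0]],"gripper":[-1,-1,-1,-1]}'
```

```text
time: 7.1
position: [0.5305, 0.2459, 0.116]
tool_rot: [0.656, 0.755, -0.001, -0.001]
ft_force: [-0.9, 0.8, -1.8]
grip_width: 0.0309
grip_force: 25.0
```

```bash
python3 -m jog '{"dp":[[0,0,7],[0,0,13],[0,0,15],[0,0,16],[0,0,16]],"delta_rot":[[0,0,0],[0,0,0],[0,0,0],[0,0,0],[0,0,0]],"gripper":[-1,-1,-1,-1,-1]}';python3 -m jog '{"dp":[[0,0,1],[0,0,2],[0,0,3],[0,0,3]],"delta_rot":[[0,0,0],[0,0,0],[0,0,0],[0,0,0]],"gripper":[-1,-1,-1,-1]}'
```

```text
time: 7.6
position: [0.5313, 0.2461, 0.1009]
tool_rot: [0.656, 0.755, -0.0, -0.0]
ft_force: [0.7, -0.7, -1.6]
grip_width: 0.0308
grip_force: 25.0
time: 8.0
position: [0.5315, 0.2461, 0.0986]
tool_rot: [0.656, 0.755, 0.0, 0.0]
ft_force: [-0.4, -0.1, 2.6]
grip_width: 0.0306
grip_force: 25.0
```

```bash
python3 -m jog '{"dp":[[0,0,0.5],[0,0,0.5],[0,0,0.5],[0,0,0.5]],"delta_rot":[[0,0,0],[0,0,0],[0,0,0],[0,0,0]],"gripper":[0.2,0.2,0.2,0.2]}' 45;  python3 -m jog '{"dp":[[0,0,-20],[0,0,-50],[0,30,-50],[-1.4,77,-50],[-1.4,77,-50],[-1.4,77,-50],[-1.4,77,-50]],"delta_rot":[[0,0,0],[0,0,0],[0,0,0],[0,0,0],[0,0,0],[0,0,0],[0,0,0]],"gripper":[0.2,0.75,0.75,0.75,0.75,0.75,0.75]}'
python3 - <<'E'
from h import *
go(.608,.2555,.105,98)
c,im=snap('top','pics/t2.png');cs=[(.531,.2447,.123,.016),(.6082,.2555,.123,.03)]
over(im,c,cs,(130,160,230,280),5,'pics/t2c.png')
E
```

```text
time: 8.4
position: [0.5313, 0.2461, 0.0974]
tool_rot: [0.656, 0.755, -0.0, -0.0]
ft_force: [-0.5, -0.2, 0.2]
grip_width: 0.0502
grip_force: 0.0
time: 9.1
position: [0.6061, 0.2552, 0.1468]
tool_rot: [0.656, 0.755, -0.001, -0.001]
ft_force: [0.8, 0.7, -0.0]
grip_width: 0.0758
grip_force: 0.0
dp [0.0, 2.0, 41.8] rot [-0.003, 0.0, 0.0] t 9.1
```

```bash
python3 -m jog '{"dp":[[0,0.5,20],[0,0.5,42],[0,0.5,42],[0,0.5,42],[0,0.5,42],[0,0.5,42],[0,0.5,42]],"delta_rot":[[0,0,0],[0,0,0],[0,0,0],[0,0,0],[0,0,0],[0,0,0],[0,0,0]],"gripper":[0.75,0.75,0.75,-1,-1,-1,-1]}' 45; python3 -m jog '{"dp":[[0,0,-4],[0,0,-8],[0,0,-8]],"delta_rot":[[0,0,0],[0,0,0],[0,0,0]],"gripper":[-1,-1,-1]}'
```

```text
time: 9.85
position: [0.6087, 0.2557, 0.1069]
tool_rot: [0.656, 0.755, 0.001, 0.0]
ft_force: [-1.7, -0.1, 2.9]
grip_width: 0.0595
grip_force: 45.0
time: 10.15
position: [0.6084, 0.2555, 0.1139]
tool_rot: [0.656, 0.755, 0.0, 0.0]
ft_force: [0.6, 0.7, -4.2]
grip_width: 0.059
grip_force: 45.0
```

```bash
python3 -m jog '{"dp":[[0,0,-30],[0,0,-75],[0,0,-120],[0,0,-160],[0,0,-181],[-30,-8,-181],[-70,-19,-181],[-115,-31,-181],[-160,-43,-181],[-205,-55,-181],[-250,-67,-181],[-295,-79,-181]],"delta_rot":[[0,0,0],[0,0,0],[0,0,0],[0,0,0],[0,0,0],[0,0,0],[0,0,0],[0,0,0],[0,0,0],[0,0,0],[0,0,0],[0,0,0]],"gripper":[-1,-1,-1,-1,-1,-1,-1,-1,-1,-1,-1,-1]}'; python3 -m jog '{"dp":[[-45,-12,0],[-85,-23,0],[-101,-27.5,0],[-101,-27.5,0],[-101,-27.5,0],[-101,-27.5,0]],"delta_rot":[[0,0,0],[0,0,0],[0,0,0],[0,0,0],[0,0,0],[0,0,0]],"gripper":[-1,-1,-1,-1,-1,-1]}'
python3 - <<'E'
from h import *
c,im=snap('wrist','pics/w4.png')
o=robot.get_obs();print(o['position'],o['grip_width'],o['ft_force'])
Rm=R.from_quat(o['tool_rot']).as_matrix()
f=lambda r,z:np.vstack([o['position']+Rm@[r*np.cos(a),r*np.sin(a),z] for a in th])
cs=[f(.030,.0985),f(.030,-.0165),f(.0125,-.0165)]
over(im,c,cs,(170,90,350,300),2.8,'pics/w4c.png')
go(.558,-.152,.295,98)
E
```

```text
time: 11.35
position: [0.5703, -0.0492, 0.2943]
tool_rot: [0.656, 0.755, -0.0, -0.0]
ft_force: [0.7, -0.2, -4.0]
grip_width: 0.0591
grip_force: 45.0
time: 11.95
position: [0.558, -0.1496, 0.2943]
tool_rot: [0.655, 0.755, 0.0, -0.001]
ft_force: [0.9, -0.7, -3.3]
grip_width: 0.0595
grip_force: 45.0
[ 0.55808776 -0.1496039   0.29443695] 0.05952923412870131 [ 0.17921714 -0.65527541 -2.75913623]
dp [-2.4, -0.4, -0.6] rot [-0.0, -0.001, 0.002] t 12.0
```

View pics/w4c.png

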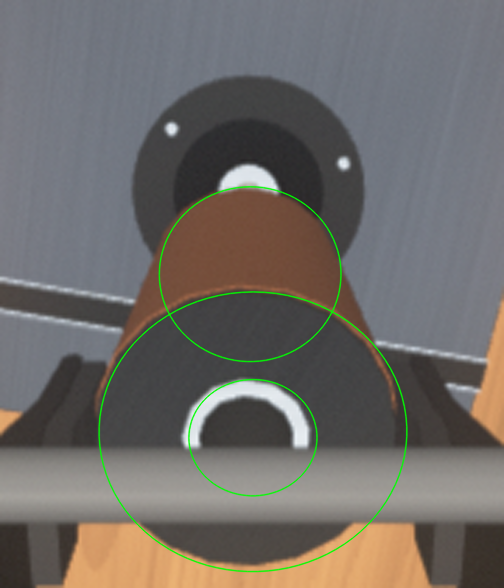

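The crop shows the held thick drum's top ring at about (247,435). It sits about 1 mm left of the model and well centred in the other direction; the throat insert is below it at (248,190).

```bash
python3 -m jog '{"dp":[[-0.5,0.8,0],[-0.5,0.8,0]],"delta_rot":[[0,0,0],[0,0,0]],"gripper":[-1,-1]}';python3 -c "
from h import *
go(.5588,-.1522,.295,98)"
```

```text
time: 12.2
position: [0.5593, -0.1508, 0.2946]
tool_rot: [0.655, 0.755, 0.0, 0.0]
ft_force: [-0.2, -0.5, -3.6]
grip_width: 0.0595
grip_force: 45.0
dp [-1.3, -0.7, -0.4] rot [0.0, 0.0, 0.002] t 12.2
```

```bash
python3 -m jog '{"dp":[[-1.3,-0.5,14],[-1.3,-0.5,20],[-1.3,-0.5,26],[-1.3,-0.5,26]],"delta_rot":[[0,0,0],[0,0,0],[0,0,0],[0,0,0]],"gripper":[-1,-1,-1,-1]}'; python3 -m jog '{"dp":[[0,0,6],[0,0,12],[0,0,12]],"delta_rot":[[0,0,0],[0,0,0],[0,0,0]],"gripper":[-1,-1,-1]}'
```

```text
time: 12.6
position: [0.5581, -0.1527, 0.2676]
tool_rot: [0.656, 0.755, -0.0, -0.001]
ft_force: [-0.9, -0.0, -3.2]
grip_width: 0.0594
grip_force: 45.0
time: 12.9
position: [0.5584, -0.153, 0.2557]
tool_rot: [0.656, 0.755, 0.0, -0.001]
ft_force: [1.0, 0.6, -3.0]
grip_width: 0.0594
grip_force: 45.0
```

```bash
python3 -m jog '{"dp":[[0,0.3,25],[0,0.3,50],[0,0.3,75],[0,0.3,100],[0,0.3,115],[0,0.3,115]],"delta_rot":[[0,0,0],[0,0,0],[0,0,0],[0,0,0],[0,0,0],[0,0,0]],"gripper":[-1,-1,-1,-1,-1,-1]}'; python3 -m jog '{"dp":[[0,0,5],[0,0,8],[0,0,11],[0,0,12],[0,0,12]],"delta_rot":[[0,0,0],[0,0,0],[0,0,0],[0,0,0],[0,0,0]],"gripper":[-1,-1,-1,-1,-1]}'
```

```text
time: 13.5
position: [0.5585, -0.1528, 0.1397]
tool_rot: [0.656, 0.755, -0.0, -0.001]
ft_force: [-0.4, 0.5, -2.8]
grip_width: 0.0596
grip_force: 45.0
time: 14.0
position: [0.5589, -0.1532, 0.1297]
tool_rot: [0.656, 0.755, -0.0, 0.0]
ft_force: [0.3, 0.2, -2.5]
grip_width: 0.0593
grip_force: 45.0
```

```bash
python3 -m jog '{"dp":[[0,0,1],[0,0,1],[0,0,2],[0,0,2]],"delta_rot":[[0,0,0],[0,0,0],[0,0,0],[0,0,0]],"gripper":[-1,-1,-1,-1]}'; python3 -m jog '{"dp":[[0,0,1],[0,0,1]],"delta_rot":[[0,0,0],[0,0,0]],"gripper":[-1,-1]}'
```

```text
time: 14.4
position: [0.5591, -0.1533, 0.128]
tool_rot: [0.656, 0.755, 0.0, 0.0]
ft_force: [-0.3, 0.5, -0.8]
grip_width: 0.0595
grip_force: 45.0
time: 14.6
position: [0.5592, -0.1535, 0.1279]
tool_rot: [0.656, 0.755, -0.0, 0.001]
ft_force: [-3.2, 0.9, 5.9]
grip_width: 0.0596
grip_force: 45.0
```

```bash
python3 -m jog '{"dp":[[0,0,0],[0,0,0],[0,0,0],[0,0,-10],[0,0,-60],[0,0,-110],[-50,-6,-110],[-104,-12,-110],[-104,-12,-110],[-104,-12,-110],[-104,-12,-110],[-104,-12,-110]],"delta_rot":[[0,0,0],[0,0,0],[0,0,0],[0,0,0],[0,0,0.1],[0,0,0.25],[0,0,0.4],[0,0,0.55],[0,0,0.7],[0,0,0.85],[0,0,1],[0,0,1.15]],"gripper":[0.9,0.9,0.9,0.9,0.9,0.6,0.3,0.3,0.3,0.3,0.3,0.3]}' 30; python3 -m jog '{"dp":[[0,0,0],[0,0,0],[0,0,0],[0,0,0],[0,0,0],[0,0,0],[0,0,0],[0,0,0],[0,0,0],[0,0,0],[0,0,0],[0,0,0]],"delta_rot":[[0,0,0.15],[0,0,0.3],[0,0,0.45],[0,0,0.6],[0,0,0.75],[0,0,0.9],[0,0,1.05],[0,0,1.2],[0,0,1.35],[0,0,1.5],[0,0,1.65],[0,0,1.8]],"gripper":[0.3,0.3,0.3,0.3,0.3,0.3,0.3,0.3,0.3,0.3,0.3,0.3]}'
python3 -c "
from h import *
print(robot.get_obs()['q'])
go(.562,-.2585,.033,-80)"
```

```text
time: 15.8
position: [0.5615, -0.2581, 0.2371]
tool_rot: [0.962, 0.273, 0.0, 0.0]
ft_force: [-0.8, -0.8, -1.0]
grip_width: 0.0567
grip_force: 0.0
time: 17.0
position: [0.5616, -0.2578, 0.2372]
tool_rot: [0.812, -0.583, 0.0, -0.0]
ft_force: [0.6, 0.4, 0.3]
grip_width: 0.0563
grip_force: 0.0
[-6.11019050e-01  5.02130843e-01  1.43543214e+00  8.44453973e-05
  1.20347417e+00  2.20513793e+00]
dp [0.7, -0.1, 204.2] rot [-0.0, -0.0, 0.151] t 17.0
```

```bash
python3 -m jog '{"dp":[[0,0,0],[0,0,0],[0,0,0]],"delta_rot":[[0,0,0.08],[0,0,0.151],[0,0,0.151]],"gripper":[0.3,0.3,0.3]}'; python3 - <<'E'
from h import *
from scipy.ndimage import map_coordinates
c,im=snap('wrist','pics/w5.png')
g=cv2.cvtColor(im,cv2.COLOR_RGB2GRAY).astype(float)
def score(x,y,z,r,sign,d=.002):
    def s(r): p=proj(c,circ(x,y,z,r)); return map_coordinates(g,[p[:,1],p[:,0]],order=1)
    return np.mean(np.clip(sign*(s(r+d)-s(r-d)),-10,60))
for z,r in[(.031,.030),(.031,.0295)]:
    L=sorted(((score(.561+i*.0005,-.258+j*.0005,z,r,-1),.561+i*.0005,-.258+j*.0005) for i in range(-14,15) for j in range(-14,15)),reverse=True)[:25]
    print(np.round(np.mean(L,axis=0),4),np.round(L[0],4))
over(im,c,[(.561,-.258,.031,.030),(.561,-.258,.043,.0095),(.559,-.153,.144,.03),(.559,-.153,.178,.004)],(180,60,340,260),2.9,'pics/w5c.png')
go(.562,-.2585,.033,-80)
E
```

```text
time: 17.3
position: [0.5616, -0.2578, 0.2371]
tool_rot: [0.768, -0.64, 0.0, -0.0]
ft_force: [-0.4, 1.1, 0.5]
grip_width: 0.0565
grip_force: 0.0
[59.4265  0.5616 -0.2624] [59.8588  0.562  -0.2635]
[59.6566  0.5618 -0.2627] [59.8578  0.5615 -0.2635]
dp [0.7, -0.2, 204.0] rot [-0.0, -0.0, 0.008] t 17.35
```

View pics/w5c.png

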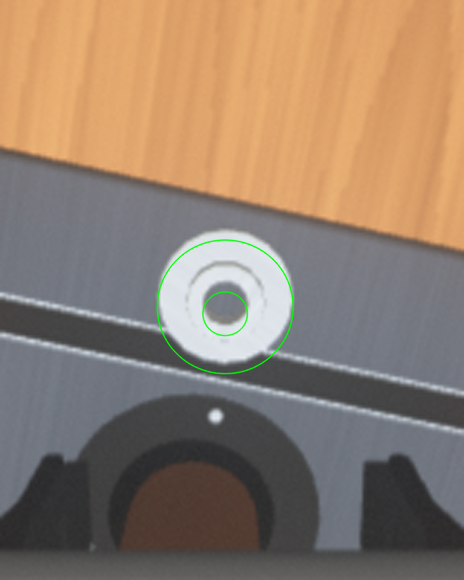

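The crop shows the collar at about (225,297), about 4 mm further towards -y than in the earlier opposite view. The wrist bias is therefore about 2 mm along tool x, and averaging gives the collar at (0.5617, -0.260).

```bash
python3 -m jog '{"dp":[[2.2,0.4,50],[2.2,0.4,100],[2.2,0.4,150],[2.2,0.4,185],[2.2,0.4,196],[2.2,0.4,200],[2.2,0.4,200],[2.2,0.4,200]],"delta_rot":[[0,0,0],[0,0,0],[0,0,0],[0,0,0],[0,0,0],[0,0,0],[0,0,0],[0,0,0]],"gripper":[0.3,0.3,0.3,0.3,0.3,0.3,0.3,0.3]}' 30; python3 -c "
from h import *
go(.5617,-.26,.0335,-80)"
```

```text
time: 18.15
position: [0.5631, -0.2611, 0.0388]
tool_rot: [0.768, -0.64, 0.002, -0.0]
ft_force: [0.1, -0.7, -0.8]
grip_width: 0.057
grip_force: 0.0
dp [-1.3, 1.2, 5.2] rot [-0.003, -0.003, 0.006] t 18.15
```

```bash
python3 -m jog '{"dp":[[-0.7,0.7,2],[-0.7,0.7,3.5],[-0.7,0.7,3.5],[-0.7,0.7,3.5]],"delta_rot":[[0,0,0],[0,0,0],[0,0,0],[0,0,0]],"gripper":[0.3,0.3,0.3,0.3]}' 40;python3 -m jog '{"dp":[[0,0,0],[0,0,0],[0,0,0],[0,0,0],[0,0,0]],"delta_rot":[[0,0,0],[0,0,0],[0,0,0],[0,0,0],[0,0,0]],"gripper":[-1,-1,-1,-1,-1]}' 40
```

```text
time: 18.55
position: [0.5608, -0.2596, 0.0334]
tool_rot: [0.768, -0.64, 0.0, -0.0]
ft_force: [-0.5, 0.2, -0.4]
grip_width: 0.0567
grip_force: 0.0
time: 19.05
position: [0.5608, -0.2595, 0.033]
tool_rot: [0.768, -0.64, 0.0, -0.0]
ft_force: [0.7, -0.3, -0.4]
grip_width: 0.0322
grip_force: 40.0
```

```bash
python3 -m jog '{"dp":[[0,0,-10],[0,0,-40],[0,0,-80],[0,0,-120],[0,0,-160],[0,0,-175],[-40,-6,-175],[-80,-13,-175],[-105.7,-16.8,-175],[-105.7,-16.8,-175],[-105.7,-16.8,-175],[-105.7,-16.8,-175]],"delta_rot":[[0,0,0],[0,0,0],[0,0,0],[0,0,0],[0,0,0],[0,0,0],[0,0,0],[0,0,0],[0,0,0],[0,0,0],[0,0,0],[0,0,0]],"gripper":[-1,-1,-1,-1,-1,-1,-1,-1,-1,-1,-1,-1]}' 40
python3 - <<'E'
from h import *
c,im=snap('wrist','pics/w6.png')
o=robot.get_obs();print(o['position'],o['grip_width'],o['q'][5])
Rm=R.from_quat(o['tool_rot']).as_matrix()
f=lambda r,z:np.vstack([o['position']+Rm@[r*np.cos(a),r*np.sin(a),z] for a in th])
over(im,c,[f(.030,.002),f(.017,-.010),f(.0095,-.010),(.559,-.153,.144,.03),(.559,-.153,.178,.004)],(170,110,350,300),2.9,'pics/w6c.png')
go(.559,-.1525,.208,-80)
E
```

```text
time: 20.25
position: [0.5585, -0.1535, 0.2084]
tool_rot: [0.768, -0.641, 0.001, 0.0]
ft_force: [0.1, 0.1, -1.5]
grip_width: 0.032
grip_force: 40.0
[ 0.55848205 -0.15367247  0.20824382] 0.0321536418582079 2.501137460000368
dp [-1.1, -0.7, 0.2] rot [-0.0, -0.001, 0.005] t 20.3
```

View pics/w6c.png

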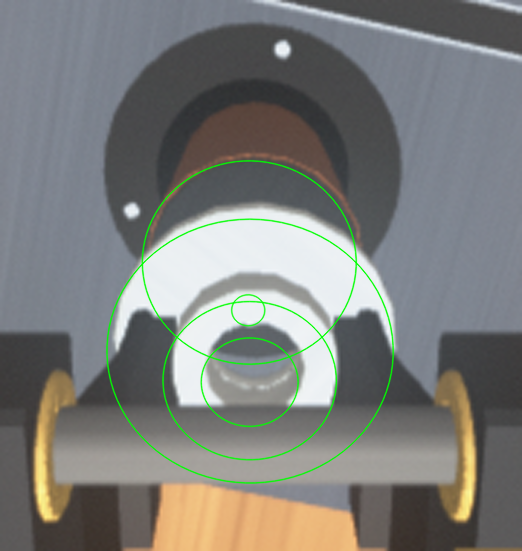

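The crop shows the collar held hub up, with its flange's far edge at (253,205), about 1 mm towards -y of the TCP after the bias. The thick drum is on the spindle below, with its top edge at (253,154).

```bash
python3 -m jog '{"dp":[[-1,-0.3,10],[-1,-0.3,18],[-1,-0.3,23],[-1,-0.3,26],[-1,-0.3,26]],"delta_rot":[[0,0,0],[0,0,0],[0,0,0],[0,0,0],[0,0,0]],"gripper":[-1,-1,-1,-1,-1]}'; python3 -m jog '{"dp":[[0,0,5],[0,0,10],[0,0,14],[0,0,14]],"delta_rot":[[0,0,0],[0,0,0],[0,0,0],[0,0,0]],"gripper":[-1,-1,-1,-1]}'
```

```text
time: 20.8
position: [0.5579, -0.1514, 0.1812]
tool_rot: [0.768, -0.641, -0.001, 0.0]
ft_force: [0.3, -0.7, -1.0]
grip_width: 0.0321
grip_force: 40.0
time: 21.2
position: [0.5579, -0.1512, 0.1673]
tool_rot: [0.768, -0.64, -0.001, 0.0]
ft_force: [-0.1, 0.6, -2.2]
grip_width: 0.032
grip_force: 40.0
```

```bash
python3 -m jog '{"dp":[[0,0,5],[0,0,10],[0,0,12],[0,0,13],[0,0,13]],"delta_rot":[[0,0,0],[0,0,0],[0,0,0],[0,0,0],[0,0,0]],"gripper":[-1,-1,-1,-1,-1]}';  python3 -m jog '{"dp":[[0,0,0.7],[0,0,1.5],[0,0,1.5]],"delta_rot":[[0,0,0],[0,0,0],[0,0,0]],"gripper":[-1,-1,-1]}'
```

```text
time: 21.7
position: [0.5583, -0.1514, 0.1548]
tool_rot: [0.768, -0.64, -0.0, 0.0]
ft_force: [0.7, 0.9, -1.7]
grip_width: 0.0318
grip_force: 40.0
time: 22.0
position: [0.5585, -0.1515, 0.1536]
tool_rot: [0.768, -0.64, 0.0, -0.0]
ft_force: [0.7, 1.0, -1.8]
grip_width: 0.0322
grip_force: 40.0
```

```bash
python3 -m jog '{"dp":[[0,0,0.7],[0,0,1.3],[0,0,1.3]],"delta_rot":[[0,0,0],[0,0,0],[0,0,0]],"gripper":[-1,-1,-1]}';  python3 -m jog '{"dp":[[0,0,0.7],[0,0,1],[0,0,1]],"delta_rot":[[0,0,0],[0,0,0],[0,0,0]],"gripper":[-1,-1,-1]}'
```

```text
time: 22.3
position: [0.5584, -0.1514, 0.1522]
tool_rot: [0.768, -0.64, 0.0, -0.0]
ft_force: [1.5, 0.9, -1.4]
grip_width: 0.0319
grip_force: 40.0
time: 22.6
position: [0.5585, -0.1515, 0.1519]
tool_rot: [0.768, -0.64, 0.0, -0.0]
ft_force: [-0.4, 1.7, 4.5]
grip_width: 0.0321
grip_force: 40.0
```

```bash
python3 -m jog '{"dp":[[0,0,0],[0,0,0],[0,0,0],[0,0,0],[0,0,-10],[0,0,-50],[0,0,-100],[0,0,-150]],"delta_rot":[[0,0,0],[0,0,0],[0,0,0],[0,0,0],[0,0,0],[0,0,0],[0,0,-0.1],[0,0,-0.25]],"gripper":[0.4,0.4,0.4,0.4,0.4,0.4,0.2,0]}' 30; python3 - <<'E'
from h import *
from scipy.optimize import least_squares
t,s=cam('top'),cam('side')
T=lambda u,v:np.array([75+u/2.8,110+v/2.8]); S=lambda u,v:np.array([120+u/2.2,100+v/2.2])
ob=[(t,T(77,264),-.06),(t,T(88,393),.06),(s,S(163,442),-.06),(s,S(267,476),.06)]
c0=np.array([.531,.2447]);ex=np.array([-.139,.990]);ey=np.array([-.99,-.139])
def H(a,y):
    x=.063-.161*np.cos(a)+.05*np.sin(a);z=.07+.161*np.sin(a)+.05*np.cos(a)
    return np.r_[c0+ex*x+ey*y,z]
r=least_squares(lambda p:np.hstack([proj(c,H(p[0],y))[0]-q for c,q,y in ob]),[1.85]);print(r.x,r.fun.round(1),H(r.x[0],0),np.diag(r.jac.T@r.jac)**.5)
x=H(r.x[0],0);go(x[0],x[1],.31,8)
E
```

```text
time: 23.4
position: [0.5579, -0.1513, 0.3031]
tool_rot: [0.843, -0.538, -0.0, 0.0]
ft_force: [1.4, -0.2, -0.0]
grip_width: 0.0514
grip_force: 0.0
[1.94964115] [-0.   0.5 -0.1 -0.6  0.4 -0.1 -2.4 -0.6] [0.50750899 0.41201006 0.20109152] [103.72667525]
dp [-532.0, -192.1, -6.7] rot [0.0, 0.001, -1.275] t 23.4
```

```bash
python3 -m jog '{"dp":[[-532,-192,-7],[-532,-192,-7],[-532,-192,-7],[-532,-192,-7],[-532,-192,-7],[-532,-192,-7],[-532,-192,-7],[-532,-192,-7],[-532,-192,-7],[-532,-192,-7],[-532,-192,-7],[-532,-192,-7]],"delta_rot":[[0,0,-1.275],[0,0,-1.275],[0,0,-1.275],[0,0,-1.275],[0,0,-1.275],[0,0,-1.275],[0,0,-1.275],[0,0,-1.275],[0,0,-1.275],[0,0,-1.275],[0,0,-1.275],[0,0,-1.275]],"gripper":[0,0,0,0,0,0,0,0,0,0,0,0]}'; python3 -m jog '{"dp":[[0,0,0],[0,0,0],[0,0,0],[0,0,0]],"delta_rot":[[0,0,0],[0,0,0],[0,0,0],[0,0,0]],"gripper":[0,0,0,0]}'
python3 - <<'E'
from h import *
c,im=snap('wrist','pics/w7.png')
a=1.95;c0=np.array([.531,.2447]);ex=np.array([-.139,.990]);ey=np.array([-.99,-.139])
L=[]
for a in(1.90,1.95,2.0):
    x=.063-.161*np.cos(a)+.05*np.sin(a);z=.07+.161*np.sin(a)+.05*np.cos(a)
    L.append(np.array([np.r_[c0+ex*x+ey*y,z] for y in(-.06,0,.06)]))
over(im,c,L,(0,0,512,384),1.5,'pics/w7c.png')
go(.5075,.412,.31,8)
E
```

```text
time: 24.6
position: [0.5094, 0.4169, 0.3088]
tool_rot: [0.998, 0.07, 0.0, -0.001]
ft_force: [0.0, -0.6, 0.5]
grip_width: 0.0437
grip_force: 0.0
time: 25.0
position: [0.5114, 0.4103, 0.3085]
tool_rot: [0.998, 0.066, 0.0, 0.0]
ft_force: [0.0, -0.6, -0.5]
grip_width: 0.0433
grip_force: 0.0
dp [-3.6, -2.0, -1.5] rot [0.0, -0.0, -0.007] t 25.05
```

View pics/w7c.png

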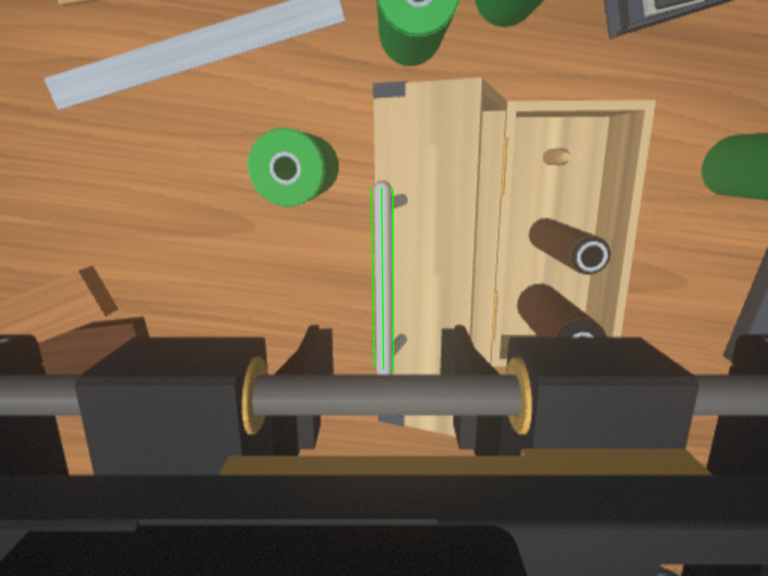

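The view shows the lid handle at about (383,280)/1.5, on the a = 1.95 line. The slim drum is standing on peg1 and peg0 is empty.

```bash
python3 -m jog '{"dp":[[0,0,50],[0,0,90],[0,0,110],[0,0,122],[0,0,122],[0,0,122]],"delta_rot":[[0,0,0],[0,0,0],[0,0,0],[0,0,0],[0,0,0],[0,0,0]],"gripper":[0,0,0,0,0,0]}' 30; python3 -c "
from h import *
go(.5075,.412,.187,8)"; python3 -m jog '{"dp":[[0,0,0],[0,0,0],[0,0,0],[0,0,0],[0,0,0]],"delta_rot":[[0,0,0],[0,0,0],[0,0,0],[0,0,0],[0,0,0]],"gripper":[-1,-1,-1,-1,-1]}' 30
```

```text
time: 25.65
position: [0.5119, 0.4123, 0.1875]
tool_rot: [0.998, 0.067, 0.001, -0.0]
ft_force: [-0.4, 0.5, 0.4]
grip_width: 0.0436
grip_force: 0.0
dp [-4.4, -0.3, 0.5] rot [-0.001, -0.002, -0.005] t 25.65
time: 26.15
position: [0.5108, 0.4122, 0.1865]
tool_rot: [0.998, 0.067, 0.0, -0.0]
ft_force: [0.3, -1.4, -0.2]
grip_width: 0.0118
grip_force: 0.0
```

```bash
python3 -c "
from h import *
f=lambda a:np.array([-(-.161*np.cos(a)+.05*np.sin(a)),-(.161*np.sin(a)+.05*np.cos(a))])*1000
for a in [1.95,1.9,1.8,1.7,1.6,1.5,1.4,1.3,1.2,1.1,1.0,.9,.8,.7,.6,.5,.4,.3,.2,.1,.05,0,-.02]: print(a,np.round(f(a)-f(1.95)).tolist(),end=' ')"; python3 -m jog '{"dp":[[0,0,0],[0,0,0]],"delta_rot":[[0,0,0],[0,0,0]],"gripper":[-1,-1]}' 30
```

```text
1.95 [0.0, 0.0] 1.9 [7.0, -5.0] 1.8 [21.0, -14.0] 1.7 [36.0, -22.0] 1.6 [51.0, -28.0] 1.5 [68.0, -33.0] 1.4 [84.0, -36.0] 1.3 [101.0, -37.0] 1.2 [118.0, -37.0] 1.1 [135.0, -35.0] 1.0 [151.0, -31.0] 0.9 [167.0, -26.0] 0.8 [182.0, -19.0] 0.7 [197.0, -11.0] 0.6 [211.0, -1.0] 0.5 [223.0, 10.0] 0.4 [235.0, 22.0] 0.3 [245.0, 36.0] 0.2 [254.0, 50.0] 0.1 [261.0, 65.0] 0.05 [264.0, 73.0] 0 [267.0, 81.0] -0.02 [268.0, 84.0] time: 26.35
position: [0.5108, 0.4123, 0.1864]
tool_rot: [0.998, 0.067, 0.0, -0.0]
ft_force: [-0.2, -0.5, 0.1]
grip_width: 0.0101
grip_force: 30.0
```

```bash
python3 -m jog '{"dp":[[0,7,-5],[0,21,-14],[0,36,-22],[0,51,-28],[0,68,-33],[0,84,-36]],"delta_rot":[[0,0,0],[0,0,0],[0,0,0],[0,0,0],[0,0,0],[0,0,0]],"gripper":[-1,-1,-1,-1,-1,-1]}' 30; python3 -c "
from h import *
print(np.linalg.norm(robot.get_obs()['ft_force']))"
```

```text
time: 26.95
position: [0.5224, 0.33, 0.2244]
tool_rot: [0.998, 0.067, 0.001, -0.002]
ft_force: [-1.8, 4.4, 4.0]
grip_width: 0.0098
grip_force: 30.0
6.203274816348538
```

```bash
python3 -m jog '{"dp":[[0,17,-1],[0,34,-1],[0,51,1],[0,67,5],[0,83,10],[0,98,17],[0,113,25],[0,127,35],[0,139,46]],"delta_rot":[[0,0,0],[0,0,0],[0,0,0],[0,0,0],[0,0,0],[0,0,0],[0,0,0],[0,0,0],[0,0,0]],"gripper":[-1,-1,-1,-1,-1,-1,-1,-1,-1]}' 30
```

```text
time: 27.85
position: [0.5413, 0.1897, 0.1752]
tool_rot: [0.998, 0.067, 0.0, 0.0]
ft_force: [2.8, 3.7, 0.5]
grip_width: 0.0101
grip_force: 30.0
```

```bash
python3 -m jog '{"dp":[[0,12,12],[0,22,26],[0,31,40],[0,35,48],[0,38,55],[0,41,63],[0,42.5,67]],"delta_rot":[[0,0,0],[0,0,0],[0,0,0],[0,0,0],[0,0,0],[0,0,0],[0,0,0]],"gripper":[-1,-1,-1,-1,-1,-1,-1]}' 30;python3 -m jog '{"dp":[[0,1,2],[0,1.5,4],[0,1.5,5],[0,1.5,5]],"delta_rot":[[0,0,0],[0,0,0],[0,0,0],[0,0,0]],"gripper":[-1,-1,-1,-1]}' 30
```

```text
time: 28.55
position: [0.5464, 0.1486, 0.1086]
tool_rot: [0.998, 0.067, -0.0, 0.0]
ft_force: [1.6, 1.7, 1.8]
grip_width: 0.0102
grip_force: 30.0
time: 28.95
position: [0.5465, 0.1479, 0.1058]
tool_rot: [0.998, 0.068, 0.0, 0.0]
ft_force: [1.6, 2.8, 9.5]
grip_width: 0.0095
grip_force: 30.0
```

```bash
python3 -m jog '{"dp":[[0,0,1.5],[0,0,2.5],[0,0,2.5]],"delta_rot":[[0,0,0],[0,0,0],[0,0,0]],"gripper":[-1,-1,-1]}' 30; python3 -m jog '{"dp":[[0,0,-1],[0,0,-2],[0,0,-2],[0,0,-2],[0,0,-2]],"delta_rot":[[0,0,0],[0,0,0],[0,0,0],[0,0,0],[0,0,0]],"gripper":[-1,-0.1,-0.1,-0.1,-0.1]}' 30
```

```text
time: 29.25
position: [0.5466, 0.1478, 0.1055]
tool_rot: [0.998, 0.068, 0.001, 0.0]
ft_force: [-3.5, 2.1, 21.8]
grip_width: 0.0099
grip_force: 30.0
time: 29.75
position: [0.5457, 0.1472, 0.1031]
tool_rot: [0.998, 0.067, -0.001, 0.0]
ft_force: [0.2, -0.8, -0.6]
grip_width: 0.0333
grip_force: 0.0
```

```bash
python3 -m jog '{"dp":[[0,0,-30],[0,0,-80],[0,0,-130],[-50,0,-160],[-100,0,-160],[-150,0,-160],[-150,0,-160],[-150,0,-160],[-150,0,-160]],"delta_rot":[[0,0,0],[0,0,0],[0,0,0],[0,0,0],[0,0,0],[0,0,0],[0,0,0],[0,0,0],[0,0,0]],"gripper":[-0.1,-0.1,-0.1,0,0,0,0,0,0]}'
python3 - <<'E'
from h import *
c,im=snap('side','pics/s9.png')
for k in ['collar','lid_handle','case','sander','drum_thick']: print(k,[(np.round(d['rect']).tolist(),round(d['score'],2)) for d in robot.search_frame(k,'side')][:4])
bb=lambda P:np.round([*proj(c,P).min(0),*proj(c,P).max(0)]).tolist()
print('exp collar',bb(np.vstack([circ(.559,-.153,.144,.03),circ(.559,-.153,.150,.03),circ(.559,-.153,.162,.017)])))
print('exp drum',bb(np.vstack([circ(.559,-.153,.144,.03),circ(.559,-.153,.029,.03)])))
ex=np.array([-.139,.990]);ey=np.array([-.99,-.139])
print('exp case shut',bb(np.array([np.r_[[.531,.2447]+ex*x+ey*y,z] for x in(-.063,.063) for y in(-.124,.124) for z in(0,.14)])))
x=.063-.161
print('exp handle',bb(np.array([np.r_[[.531,.2447]+ex*x+ey*y,.12] for y in(-.06,.06)])))
# rim seam: brightness inside collar top & gap
p=proj(c,[[.559,-.153,.147]])[0].astype(int);print(im[p[1]+6,p[0]],robot.get_obs()['position'],robot.get_obs()['time'])
E
```

```text
time: 30.65
position: [0.3997, 0.1273, 0.2641]
tool_rot: [0.998, 0.067, 0.001, 0.0]
ft_force: [0.6, 0.4, 0.1]
grip_width: 0.0434
grip_force: 0.0
collar [([278.0, 151.0, 292.0, 168.0], 0.68)]
lid_handle [([193.0, 230.0, 286.0, 305.0], 0.65)]
case [([190.0, 227.0, 290.0, 314.0], 0.88), ([174.0, 205.0, 194.0, 252.0], 0.58)]
sander [([224.0, 137.0, 302.0, 223.0], 0.7), ([190.0, 228.0, 286.0, 314.0], 0.31)]
drum_thick [([230.0, 199.0, 248.0, 231.0], 0.86), ([276.0, 162.0, 292.0, 183.0], 0.85), ([151.0, 248.0, 175.0, 281.0], 0.81), ([148.0, 278.0, 172.0, 312.0], 0.77)]
exp collar [277.0, 150.0, 295.0, 165.0]
exp drum [275.0, 151.0, 295.0, 185.0]
exp case shut [190.0, 230.0, 287.0, 311.0]
exp handle [231.0, 229.0, 269.0, 241.0]
[142 149 154] [0.39892373 0.12737788 0.26347463] 30.95
```

```bash
python3 -c "
from rig import robot
print(robot.hand_in())"
```

```text
the job is handed in; nothing more can be done
None
```

I handed the job in at about 31 s: the slim drum is fully down on peg1, the thick drum and the collar (hub up) are seated on the spindle, and the case is shut against its stop; I checked the final state by contact forces and image detection, having no picture views left.

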